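# Slide a brass nameplate off the slab and clamp it in the engraving vice

## Robot

A 6-joint arm with a two-finger parallel gripper is mounted at the origin on the work surface. World frame = base frame: x ahead of the robot, y to its left, z up, the work surface at z = 0. Lengths are in m, angles in degrees, forces in N, time in s.
With the tool pointing down it reaches from about 0.4 to 0.825 m from the base axis. Payload 7 kg.
Tool frame: the origin (TCP) lies on the centre line of the jaws, within the pads' length; the fingertips stand 19 mm ahead of it and the grasp point (between the pads) is the TCP (r.tip_extent is the distance from the TCP to the fingertips, in m); z points along the fingers, y is the line along which they close (so a half turn about z gives the same grasp; the last joint's range is limited). The gripper opens to 88 mm and grips with 3 to 60 N. Pads are 19 mm wide; open, the fingers measure 130 mm over their backs; the gripper's body (78 mm by 193 mm) begins 47 mm behind the grasp point.
Start: joints at [81.366, 20.546, 0.682, 0, -70.136, -16.507], TCP at [0.287, 0.611, 0.246] pointing down, gripper open.
Joint ranges: [-176.03, 176.03], [-82.01, 121.73], [-58.28, 71.71], [-173.87, 95.51], [-174.79, -0.11], [-173.66, 173.66]. Speed limits (degrees/s): [136.94, 136.94, 172.46, 180, 180, 180].

## Interface

Orientations are given as [roll, pitch, yaw] about the fixed x, y, z axes, in that order (R = Rz(yaw) Ry(pitch) Rx(roll)).
In Python, from plant import r gives the robot as it stands. The module is installed in compiled form; this text tells all that it offers.
- The arm moves only by the tool jog_arm, never from a script. Its argument "deltas" is a list that holds one entry, the list of rows, each a list of 5 numbers: the opening, from -1 (shut) to 1 (fully open), then the shift along the world's x, y, z in cm, then the turn about the world's z in rad. In form: [[[claw, dx, dy, dz, turn], ...]]. A call has 1 to 8 rows; each row shifts and turns the commanded pose from where the row before left it; what a row does not reach is not made up. A row lasts 1/8 s, in which the tool goes at most 62.5 mm and 10.7 degrees, less where a joint would pass 70% of its speed; a pose out of reach is approached as far as the arm can. A call with a gripper value outside its range is refused whole. The fingers move at their own pace and stop on an object; "force" is the grip in N (left out, the last holds). Time passes only in rows, so rows that do not move let the fingers close. It gives the time, the measured TCP pose, the force, the opening and the grip force at its end, in the units of the state.
- r.get_state(): the state, without advancing time (a new reading comes with each control period).
- r.capture(name): name is "scene" or "top"; returns the picture (480x640x3 uint8, blue, green, red); there is no depth.
- r.camera_info(name): a dict with "fx", "fy", "cx", "cy" (pixels), "view" (4x4, takes a point from world to camera coordinates). Camera axes: x right, y up, looking along -z (the intrinsics and any distortion apply to the point x, -y, -z); pixel columns grow to the right and rows downward; lengths in m; the calibration is good to about 2 mm. A picture is of the moment at which its call begins. camera_info takes no time and is no camera call.
- r.close_job(): hands the job in; it is judged then, once.
The state is a dict: "time_s": time; "joints": joint angles; "qd": joint speeds; "joint_torque": joint torques, N m; "tcp_pos": TCP position; "eef_rot": TCP orientation; "contact_force": force on the tool from outside, world axes, zero at the start; "moment": the same for the moment, N m; "gripper_width": finger opening in m; "gripper_force": force on a finger pad.
Only numpy, scipy, OpenCV 4.12 (cv2) and the standard library are available. Lean on these libraries where they do the work, as an engineer would, in place of code of your own. Each camera call takes 0.05 s, during which the arm holds its last target. There are 200 camera calls.

## Task

Take the long brass nameplate for engraving: it lies too flat on the stone slab to be picked up, so slide it out over the slab's front edge (the one towards the robot) until enough of it overhangs to grasp, without letting it fall. Then lay it gently, flat and lengthwise on the bed of the small engraving vice between its two jaws, the middle of the plate over the bed, and slide the movable jaw (the one with the knob) until the plate is held against the fixed jaw. Leave the other things where they are.

Things in the scene. Friction and masses are not known exactly. Their poses are not given: they have to be found in the camera images.
- plate: Long brass nameplate, 130 (its x) x 44 (its y) x 2.5 mm, about 120 g, small dark screw hole near each end. Origin: centre of its underside. Starts flat on the slab, -x end towards the slab's front edge within 0.45 rad. Too thin to pinch while flat: press with the fingertips nearly closed and drag. With 40 to 50 mm overhanging, fingers fit down past its long sides to grip its 44 mm width.
- plate_near (a point): Middle of the nameplate's -x end (65 mm from its centre), at half its thickness. The plate tips off the slab if its centre passes the edge.
- plate_far (a point): Middle of the nameplate's +x end (65 mm from its centre), at half its thickness.
- slab: Polished pale marble work slab, fixed, on which brass slides easily (friction about 0.25, far less than under a fingertip), 260 (its x) x 280 (its y) mm, its top 45 mm above the counter. Origin: centre of its underside on the counter. Its -x side is the front edge, towards the robot, and stands free.
- slab_edge (a point): Middle of the slab's front edge, on its top surface; -x of the slab from here is free air.
- vice: Small steel engraving vice, fixed. Origin: centre of its underside on the counter. Bed: 50 mm long (its x, -25 to 25), 150 mm wide (its y), top 40 mm above the counter; the foot under it is 110 x 170 mm, at most 14 mm high. Both jaws stand on the bed, 50 mm long in x, top at 52 mm. Fixed jaw: inner face at y = +33 mm, 20 mm thick.
- jaw (a joint): Travel of the movable jaw (22 mm thick), m: 0 at the start, fully open, inner face at vice y = -33 mm, a gap of 66 mm; grows along the vice's +y towards the fixed jaw, up to 0.040. At 0.022 it meets the 44 mm wide plate lying along x against the fixed jaw (the plate sticks out at both ends of the bed). About 2.5 N of friction; stays where left.
- jaw_knob (a point): Centre of the top of the black knob on the movable jaw, 18 mm across and 30 mm high, upright, its top 82 mm above the counter and its foot on the jaw at 52 mm. At jaw 0 it is at vice x = 0, y = -44 mm. Can be pinched from above.
- tag_plate: Bystander, leave it: smaller brass plate 70 x 30 x 2.5 mm at the back of the slab. Origin: centre of its underside.
- tag_disc: Bystander, leave it: brass disc 40 mm across, 3 mm thick, at the back of the slab. Origin: centre of its underside.
- tin_a: Bystander, leave it: dark polish tin with a paler lid, 72 mm across, 28 mm high, just behind the vice (its +x side). Origin: centre of its underside.
- tin_b: Bystander, leave it: bare aluminium polish tin 84 mm across, 30 mm high, beyond the slab and vice. Origin: centre of its underside.
- glue: Bystander, leave it: white bottle 56 mm across, 130 mm high, standing beyond the slab and vice. Origin: centre of its underside.
- screwdriver: Bystander, leave it: screwdriver lying at the back right of the counter.
- hammer: Bystander, leave it: hammer lying at the left of the counter.
- brush: Bystander, leave it: brush lying at the right of the counter.
Things that resemble listed ones, but are neither listed nor needed, are in the scene too. Leave any blue or turquoise look-alike of the plate alone.

How it is judged (in metres and radians):
On the way, in this order (a step that is already met when the one before it is completed fails the run):
1. the long nameplate rests on the slab, flat, with one end at least 25 mm out beyond the front edge (x of any of plate_near, plate_far in the frame of slab_edge below -0.025 m and contact force between plate and slab above 0.1 N and angle between plate's own z axis and vertical below 0.1 rad), for 0.2 s.
2. the nameplate lies flat on the vice's bed between the jaws, its middle over the bed (x of plate in the frame of vice between -0.025 and 0.025 m and y of plate in the frame of vice between -0.016 and 0.016 m and z of plate in the frame of vice below 0.044 m and angle between plate's own z axis and vertical below 0.08 rad), for 0.2 s.
At the end, for the whole second after the job is handed in: The nameplate is at rest flat on the vice's bed (tilt < 0.06 rad), along the jaws within 0.08 rad, its middle within 25 mm of the bed's middle lengthwise, its long side within 5 mm of the fixed jaw; the movable jaw is slid up to it (travel over 19.5 mm, within 2.5 mm of touching) (value of joint jaw above 0.0195 m and x of plate in the frame of vice between -0.025 and 0.025 m and y of plate in the frame of vice between 0.006 and 0.016 m and z of plate in the frame of vice between 0.037 and 0.0435 m and angle between plate's own z axis and vertical below 0.06 rad and angle between the x axis of plate and the x axis of vice, either way round below 0.08 rad and linear speed of plate below 0.01 m/s).
It fails at once if the nameplate falls below the level of the slab and vice (its centre under 25 mm above the counter) (height (world z) of plate below 0.025 m).
It fails at once if the nameplate is dropped into the vice (faster than 0.6 m/s just over it) (horizontal distance between plate and vice below 0.03 m and height (world z) of plate below 0.06 m and linear speed of plate above 0.6 m/s).
It fails at once if another thing is moved by more than 30 mm (distance of any of tag_plate, tag_disc, tin_a, tin_b, glue, screwdriver, hammer, brush from where it was at the start of the episode above 0.03 m).
It also fails if it takes over 72 s, if anything falls off the work surface, if the arm or the gripper's body presses on something with over 40 N, if the wrist force passes 120 N, or if a joint passes its speed limit or range.

## Working session

There is one attempt and no reset: what is moved stays moved. The work goes in short steps, Python scripts to look and compute and a tool call to move; the robot and the scene stay as the last step left them, time stands still between calls to the robot, and variables do not carry over. Pictures are saved under pics/ and viewed, at most 10 in all, crops included, and the job is handed in when it is done.

Besides the shell and the picture viewer there is one more tool, called after "Emit:" as name([rows], argument=value, ...), one row to a line, values as JSON. jog_arm: Moves the arm, as the interface text tells. Its arguments: {"type":"object","properties":{"deltas":{"type":"array"},"force":{"type":"number"}},"required":["deltas"]}

```bash
mkdir -p pics; cat > h.py <<'E'
import numpy as np, cv2
from plant import r
def ray(cam,u,v):
    c=r.camera_info(cam);V=np.array(c["view"]);R=V[:3,:3];o=-R.T@V[:3,3]
    d=np.array([(u-c["cx"])/c["fx"],-(v-c["cy"])/c["fy"],-1]);return o,R.T@d
def at(cam,u,v,z):
    o,d=ray(cam,u,v);return o+d*(z-o[2])/d[2]
def proj(cam,p):
    c=r.camera_info(cam);V=np.array(c["view"]);q=V[:3,:3]@np.array(p)+V[:3,3]
    return c["cx"]-c["fx"]*q[0]/q[2],c["cy"]+c["fy"]*q[1]/q[2]
E
python3 - <<'E'
from h import *
for n in("top","scene"):
    cv2.imwrite(f"pics/{n}0.png",r.capture(n));c=r.camera_info(n);print({k:(np.round(v,3).tolist()) for k,v in c.items() if not isinstance(v,str)})
print(r.get_state(),r.tip_extent)
E
```

```text
{'fx': 527.101, 'fy': 527.101, 'cx': 323.361, 'cy': 239.415, 'view': [[-0.005, -1.0, 0.005, 0.004], [0.993, -0.004, 0.114, -0.547], [-0.114, 0.006, 0.993, -1.157], [0.0, 0.0, 0.0, 1.0]]}
{'fx': 453.999, 'fy': 453.999, 'cx': 319.822, 'cy': 238.913, 'view': [[-0.169, 0.986, 0.013, 0.096], [-0.7, -0.129, 0.702, 0.314], [0.694, 0.11, 0.712, -1.468], [0.0, 0.0, 0.0, 1.0]]}
{'time_s': 0.1, 'joints': array([ 8.13678352e+01,  2.05883755e+01,  6.38784259e-01, -1.95553483e-02,
       -7.01362966e+01, -1.65078715e+01]), 'qd': array([-0.00785027, -0.074008  ,  0.06074524,  0.06375743,  0.02124371,
        0.03274308]), 'joint_torque': array([-1.03484264e-03, -5.84167099e+01,  2.93749702e+01,  7.01545939e+00,
        1.01423595e-02, -5.01058003e-05]), 'tcp_pos': array([0.28658794, 0.61067746, 0.24469704]), 'eef_rot': array([ 1.79912428e+02, -6.78087053e-03, -2.51466894e+01]), 'contact_force': array([ 0.65132177, -0.24758189, -1.11410052]), 'moment': array([ 0.00527192,  0.02497235, -0.013597  ]), 'gripper_force': 0.0, 'gripper_width': 0.08761278106598465} 0.019
```

View pics/top0.png

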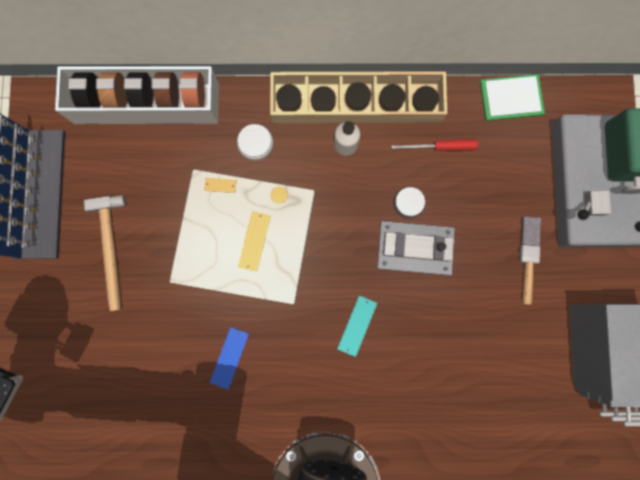

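View pics/scene0.png

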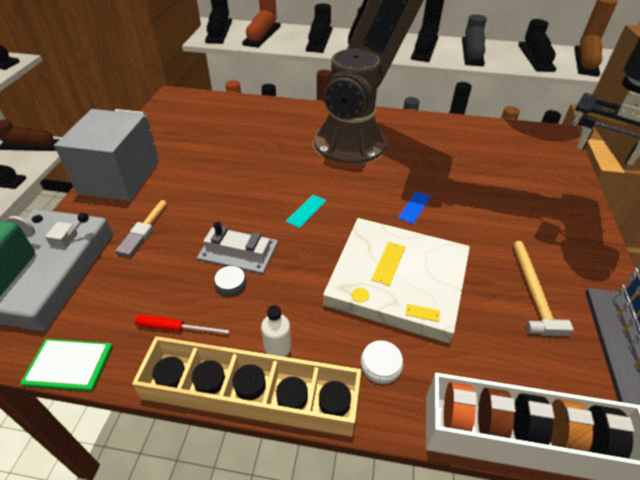

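In the top view, these could be taken for the plate: the long brass plate on the slab (255,240), the small brass tag (220,185), the blue plate (229,358) and the turquoise plate (357,326). I choose (255,240): it is long, brass and has two holes. The vice is at (416,248), with its black knob at (441,247) on the right, so the movable jaw is on the -y world side.

```bash
cat >> h.py <<'E'
def plate(img,cam="top",z=0.0475,n=0):
    hsv=cv2.cvtColor(img,cv2.COLOR_BGR2HSV)
    m=cv2.inRange(hsv,(18,110,130),(32,255,255))
    cs=sorted(cv2.findContours(m,0,2)[0],key=cv2.contourArea)[::-1]
    return cs
def rect(c,cam,z):
    P=np.array([at(cam,u,v,z)[:2] for u,v in cv2.boxPoints(cv2.minAreaRect(c))])
    e=[P[1]-P[0],P[2]-P[1]];L=max(e,key=np.linalg.norm);L=L*np.sign(L[0])
    return P.mean(0),np.degrees(np.arctan2(L[1],L[0])),[np.linalg.norm(x) for x in e]
E
python3 - <<'E'
from h import *
im=cv2.imread("pics/top0.png")
for c in plate(im)[:4]: print(cv2.minAreaRect(c),cv2.contourArea(c),rect(c,"top",.0475))
m=cv2.inRange(im,(150,170,180),(255,255,255))
hsv=cv2.cvtColor(im,cv2.COLOR_BGR2HSV)
m=((hsv[...,2]>170)&(hsv[...,1]<70)).astype(np.uint8);m[:160]=0;m[310:]=0;m[:,:165]=0;m[:,320:]=0
c=np.vstack(cv2.findContours(m,0,2)[0]);h=cv2.minAreaRect(c);print(h,cv2.boxPoints(h),rect(c,"top",.045))
a=cv2.resize(im[160:310,165:320],None,fx=2.58,fy=3.87*2.58/3.87,interpolation=3)
b=cv2.resize(im[212:284,370:464],None,fx=4.25,fy=4.25,interpolation=3)
H=max(a.shape[0],b.shape[0]);pad=lambda x:cv2.copyMakeBorder(x,0,H-x.shape[0],0,0,0)
cv2.imwrite("pics/c1.png",np.hstack([pad(a),pad(b)]));print(a.shape,b.shape)
E
```

```text
((253.9706268310547, 240.61766052246094), (16.73495864868164, 55.05558776855469), 14.03624439239502) 829.0 (array([0.54357627, 0.15516714]), np.float64(-13.31261518394894), [np.float64(0.12266718926740933), np.float64(0.03751334763505759)])
((219.70587158203125, 184.8235321044922), (29.144670486450195, 11.351082801818848), 4.39870548248291) 286.5 (array([0.66980348, 0.23348197]), np.float64(85.29570478103683), [np.float64(0.025960058493117555), np.float64(0.06564823724783513)])
((279.0, 194.5), (13.0, 14.0), 90.0) 153.0 (array([0.64716175, 0.10014614]), np.float64(89.77397740686669), [np.float64(0.031453628572887055), np.float64(0.029662956414336035)])
((241.71612548828125, 235.97177124023438), (126.28654479980469, 116.04710388183594), 10.080597877502441) [[169.39157 282.0474 ]
 [189.70367 167.79178]
 [314.04068 189.89615]
 [293.72858 304.15176]] (array([0.55570138, 0.18293936]), np.float64(79.51977923401851), [np.float64(0.26027680223947347), np.float64(0.28566067251587424)])
(387, 400, 3) (306, 400, 3)
```

View pics/c1.png

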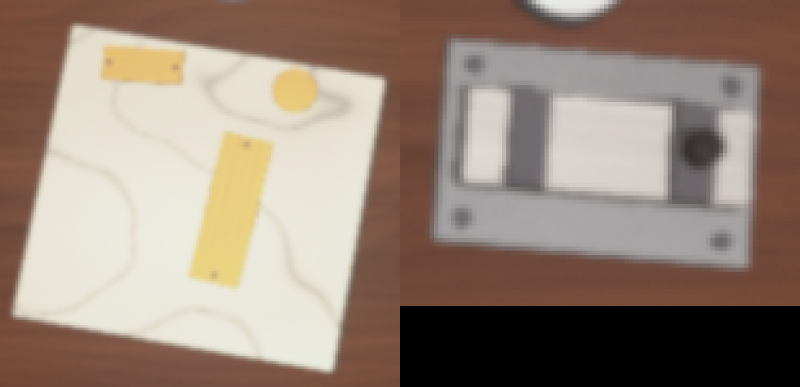

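The close crop shows the long brass plate with a screw hole near each end, which confirms the choice. The vice is in the right half: fixed jaw on the left, movable jaw with its black knob at about full-image (535-365,…) ≈ (441,246).

```bash
python3 - <<'E'
from h import *
sa=lambda x,y,z:at("top",165+x/2.58-.3,160+y/2.58-.3,z)[:2]
sb=lambda x,y,z:at("top",370+(x-400)/4.25-.4,212+y/4.25-.4,z)[:2]
def show(n,P): 
    P=np.array(P);print(n,P.round(4).tolist(),'c',P.mean(0).round(4),'edges',[(np.linalg.norm(d).round(4),np.degrees(np.arctan2(d[1],d[0])).round(1)) for d in np.roll(P,-1,0)-P])
show('slab',[sa(*p,.045) for p in((73,25),(385,78),(333,371),(13,317))])
show('plate',[sa(*p,.0475) for p in((225,132),(273,143),(238,288),(189,276))])
show('foot',[sb(*p,.012) for p in((448,38),(760,66),(747,269),(432,241))])
show('gap',[sb(*p,.052) for p in((550,95),(671,102),(668,201),(545,191))])
print('knob',sb(702,147,.082))
V=np.array(r.camera_info("top")["view"]);print('cam',-V[:3,:3].T@V[:3,3])
# scene view cross-check
s=cv2.imread("pics/scene0.png")
for c in plate(s)[:3]: print(rect(c,"scene",.0475))
sc=cv2.resize(s[200:350,190:480],None,fx=2.75,fy=2.75,interpolation=3);cv2.imwrite("pics/s1.png",sc)
E
```

```text
slab [[0.7061, 0.2949], [0.6578, 0.0218], [0.4041, 0.0668], [0.4513, 0.3402]] c [0.5548 0.1809] edges [(np.float64(0.2774), np.float64(-100.0)), (np.float64(0.2577), np.float64(169.9)), (np.float64(0.2774), np.float64(80.2)), (np.float64(0.2588), np.float64(-10.1))]
plate [[0.6102, 0.1605], [0.6004, 0.1189], [0.475, 0.148], [0.4855, 0.19]] c [0.5428 0.1544] edges [(np.float64(0.0428), np.float64(-103.3)), (np.float64(0.1287), np.float64(166.9)), (np.float64(0.0433), np.float64(76.0)), (np.float64(0.1282), np.float64(-13.3))]
foot [[0.5925, -0.1318], [0.5764, -0.3005], [0.4667, -0.2898], [0.4825, -0.1213]] c [ 0.5295 -0.2108] edges [(np.float64(0.1695), np.float64(-95.4)), (np.float64(0.1102), np.float64(174.5)), (np.float64(0.1693), np.float64(84.6)), (np.float64(0.1104), np.float64(-5.5))]
gap [[0.5561, -0.1799], [0.5521, -0.243], [0.5003, -0.24], [0.5059, -0.1761]] c [ 0.5286 -0.2098] edges [(np.float64(0.0633), np.float64(-93.6)), (np.float64(0.0519), np.float64(176.6)), (np.float64(0.0641), np.float64(85.1)), (np.float64(0.0504), np.float64(-4.3))]
knob [ 0.52543198 -0.25162117]
cam [0.41139172 0.00762161 1.2117581 ]
(array([ 0.88515816, -0.08698897]), np.float64(89.8498716608606), [np.float64(0.13656239282199786), np.float64(0.44245948332673096)])
(array([0.54326763, 0.15560338]), np.float64(-13.142309602933393), [np.float64(0.135244455332031), np.float64(0.04596827565117262)])
(array([0.53112642, 0.47345732]), np.float64(8.219335670269745), [np.float64(0.025035973825088063), np.float64(0.2244582835024617)])
```

View pics/s1.png

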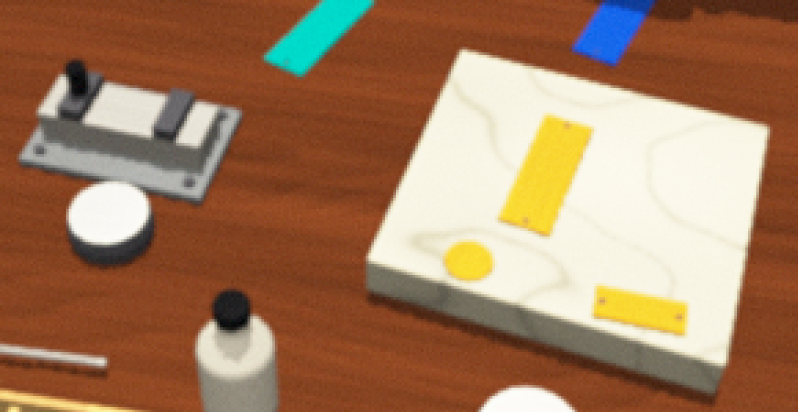

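The scene crop agrees with the top view: plate at crop (545,175), slab front edge at the top of the crop, knob at (75,75). The fused poses are plate (0.543, 0.155) with yaw -13.2°, slab edge middle (0.427, 0.2035) with yaw -10°, and vice (0.529, -0.2105) with yaw -5.3°.

Emit:
jog_arm([
  [[-0.85,2.7,-4.6,0,0.026],[-0.85,2.7,-4.6,0,0.026],[-0.85,2.7,-4.6,0,0.026],[-0.85,2.7,-4.6,0,0.026],[-0.85,2.7,-4.6,0,0.026],[-0.85,2.7,-4.6,0,0.026],[-0.85,2.7,-4.6,-2,0.026],[-0.85,2.7,-4.6,-2,0.026]],
], force=40)

```text
time_s: 1.1
tcp_pos: [0.5033, 0.2415, 0.2052]
eef_rot: [-180.0, -0.0, -13.2]
contact_force: [1.2, 0.2, 0.0]
gripper_width: 0.0135
gripper_force: 0.0
```

Emit:
jog_arm([
  [[-0.85,2.7,-4.6,-2,0],[-0.85,2.5,-4.4,-2,0],[-0.85,0,0,-3,0],[-0.85,0,0,-3,0],[-0.85,0,0,-2,0],[-0.85,0,0,0,0],[-0.85,0,0,0,0]],
])

```text
time_s: 1.98
tcp_pos: [0.5552, 0.1533, 0.0862]
eef_rot: [-180.0, -0.0, -13.2]
contact_force: [-0.0, 0.3, 0.3]
gripper_width: 0.0067
gripper_force: 0.0
```

Emit:
jog_arm([
  [[-0.85,0,0,-1.0,0],[-0.85,0,0,-0.5,0],[-0.85,0,0,-0.3,0],[-0.85,0,0,-0.1,0],[-0.85,0,0,-0.1,0],[-0.85,0,0,0,0]],
])

```text
time_s: 2.72
tcp_pos: [0.5554, 0.1532, 0.0668]
eef_rot: [-180.0, -0.1, -13.2]
contact_force: [-2.2, 0.3, 8.1]
gripper_width: 0.0065
gripper_force: 4.3
```

Emit:
jog_arm([
  [[-0.85,-0.3,0.05,-0.02,0],[-0.85,-0.5,0.09,0,0],[-0.85,-0.5,0.09,0,0],[-0.85,-0.5,0.09,0,0],[-0.85,-0.5,0.09,0,0],[-0.85,-0.5,0.09,0,0],[-0.85,-0.5,0.09,0,0],[-0.85,0,0,0,0]],
])

```text
time_s: 3.72
tcp_pos: [0.5229, 0.1598, 0.0668]
eef_rot: [-179.9, -0.1, -13.2]
contact_force: [-2.2, 1.4, 8.9]
gripper_width: 0.007
gripper_force: 4.2
```

```bash
python3 - <<'E'
from h import *
for n in("top","scene"):
    im=r.capture(n);cv2.imwrite(f"pics/{n}1.png",im)
    for c in plate(im)[:4]: print(n,rect(c,n,.0475))
E
```

```text
top (array([0.67070219, 0.23375468]), np.float64(80.1549402131897), [np.float64(0.0262723452543956), np.float64(0.0645869991527798)])
top (array([0.4708401 , 0.17197366]), np.float64(-12.264287281665961), [np.float64(0.037706852328689595), np.float64(0.037701502739730636)])
top (array([0.64716175, 0.10014614]), np.float64(89.77397740686669), [np.float64(0.031453628572887055), np.float64(0.029662956414336035)])
top (array([0.56737723, 0.13561688]), np.float64(71.22698164506139), [np.float64(0.002121432527554844), np.float64(0.00919277105597391)])
scene (array([ 0.88485358, -0.08695143]), np.float64(88.91024457425515), [np.float64(0.13372762156037174), np.float64(0.44323458360391765)])
scene (array([0.53123328, 0.47246018]), np.float64(8.536803165667), [np.float64(0.02822828635886708), np.float64(0.22508848296680278)])
scene (array([0.66995617, 0.23272688]), np.float64(84.95837183554511), [np.float64(0.031849292000225855), np.float64(0.07155719923761686)])
scene (array([0.52967367, 0.15900117]), np.float64(-15.075984807421472), [np.float64(0.1025606630897927), np.float64(0.046953642371247835)])
```

The plate follows the fingertips with no visible slip, so I keep dragging.

Emit:
jog_arm([
  [[-0.85,-0.5,0.09,0,0],[-0.85,-0.6,0.1,0,0],[-0.85,-0.6,0.1,0,0],[-0.85,-0.6,0.1,0,0],[-0.85,-0.6,0.1,0,0],[-0.85,-0.6,0.1,0,0],[-0.85,-0.6,0.1,0,0],[-0.85,0,0,0,0]],
])

```text
time_s: 4.82
tcp_pos: [0.4818, 0.1669, 0.0668]
eef_rot: [-179.9, -0.1, -13.2]
contact_force: [-1.5, 1.8, 10.0]
gripper_width: 0.0063
gripper_force: 4.7
```

```bash
python3 - <<'E'
from h import *
for n in("top","scene"):
    im=r.capture(n);cv2.imwrite(f"pics/{n}2.png",im)
    for c in plate(im)[:5]: print(n,rect(c,n,.0475))
E
```

```text
top (array([0.42458929, 0.18048869]), np.float64(78.4773968409135), [np.float64(0.03843843570997011), np.float64(0.0475640989804277)])
top (array([0.66977101, 0.23382025]), np.float64(84.92458297864286), [np.float64(0.025256502165427096), np.float64(0.06454322490681913)])
top (array([0.64716175, 0.10014614]), np.float64(89.77397740686669), [np.float64(0.031453628572887055), np.float64(0.029662956414336035)])
top (array([0.52558866, 0.1450317 ]), np.float64(75.67647944303862), [np.float64(0.0059243370372388336), np.float64(0.016726432642487597)])
scene (array([ 0.88454538, -0.0869833 ]), np.float64(89.02161624116573), [np.float64(0.13386248550933064), np.float64(0.4432736692861149)])
scene (array([0.5308455 , 0.47278476]), np.float64(7.6233844942181745), [np.float64(0.027919821549772586), np.float64(0.22670614008709314)])
scene (array([0.67086863, 0.2335961 ]), np.float64(84.97548276831618), [np.float64(0.03015747026392346), np.float64(0.06945242323544985)])
scene (array([0.48461842, 0.16532261]), np.float64(-12.437605754014104), [np.float64(0.1083924299474365), np.float64(0.04682385030788236)])
scene (array([0.64753366, 0.10056163]), np.float64(5.474576820083924), [np.float64(0.034828292757042134), np.float64(0.03510118458703187)])
```

Emit:
jog_arm([
  [[-0.85,-0.6,0.1,0,0],[-0.85,-0.6,0.1,0,0],[-0.85,-0.6,0.1,0,0],[-0.85,-0.6,0.1,0,0],[-0.85,-0.4,0.1,0,0],[-0.85,-0.2,0.0,0,0],[-0.85,0,0,0,0],[-0.85,0,0,0,0]],
])

```text
time_s: 5.92
tcp_pos: [0.4522, 0.172, 0.0668]
eef_rot: [-179.8, -0.1, -13.2]
contact_force: [-0.9, 1.6, 8.6]
gripper_width: 0.0069
gripper_force: 4.4
```

Emit:
jog_arm([
  [[-0.85,0,0,0.3,0],[-0.85,0,0,1,0],[-0.85,0,0,3,0],[0.9,3,-5,3,0],[0.9,3,-5,3,0],[0.9,3,-5,0,0],[0.9,0,0,0,0]],
])

```text
time_s: 6.8
tcp_pos: [0.5391, 0.0224, 0.1661]
eef_rot: [-180.0, -0.0, -13.5]
contact_force: [-0.5, -0.3, -0.4]
gripper_width: 0.0409
gripper_force: 0.0
```

```bash
python3 - <<'E'
from h import *
for n in("top","scene"):
    im=r.capture(n);cv2.imwrite(f"pics/{n}3.png",im)
    for c in plate(im)[:4]: print(n,cv2.minAreaRect(c),rect(c,n,.0475))
a=cv2.imread("pics/top3.png")[160:340,160:330];b=cv2.imread("pics/scene3.png")[190:370,310:500]
cv2.imwrite("pics/c3.png",cv2.resize(np.hstack([a,b]),None,fx=2.2,fy=2.2,interpolation=3))
E
```

```text
top ((244.02943420410156, 288.88238525390625), (20.372989654541016, 57.48093795776367), 14.03624439239502) (array([0.43693225, 0.17593362]), np.float64(-13.31558865329606), [np.float64(0.12541524062113393), np.float64(0.04519210076789351)])
top ((219.55174255371094, 184.8793182373047), (28.650693893432617, 11.128094673156738), 4.763641834259033) (array([0.66967651, 0.23382633]), np.float64(84.92458297864286), [np.float64(0.025445942617255198), np.float64(0.06454322490681913)])
top ((1.0, 218.0), (0.0, 0.0), 0.0) (array([0.59642226, 0.71871352]), np.float64(0.0), [np.float64(0.0), np.float64(0.0)])
scene ((246.86932373046875, 383.8876953125), (225.2237091064453, 64.96422576904297), 10.097503662109375) (array([ 0.88483412, -0.08710159]), np.float64(89.00573696229422), [np.float64(0.13385256469577678), np.float64(0.44285726300014416)])
scene ((398.576904296875, 233.11537170410156), (18.538461685180664, 38.230777740478516), 22.61986541748047) (array([0.44117338, 0.17348734]), np.float64(-11.974612232654417), [np.float64(0.134813911650962), np.float64(0.04787442202599144)])
scene ((532.5, 280.5), (84.11998748779297, 9.47046184539795), 68.19859313964844) (array([0.53166743, 0.47240951]), np.float64(8.219277575426371), [np.float64(0.02776036829620552), np.float64(0.22648242259476595)])
scene ((422.5882263183594, 312.4767150878906), (33.97877883911133, 11.462228775024414), 11.768288612365723) (array([0.67094768, 0.23361334]), np.float64(85.40129418685602), [np.float64(0.02997513852070097), np.float64(0.06940977044948313)])
```

View pics/c3.png

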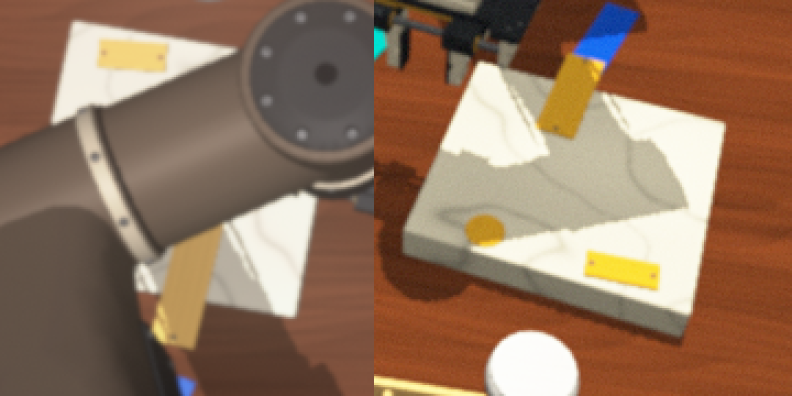

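The plate overhangs the front edge by about 47 mm and is flat and stable; in the scene crop it lies around (570,95). The blue look-alike lies on the counter beneath it. I'll now go above the overhang.

Emit:
jog_arm([
  [[0.9,-3.4,4,0,0],[0.9,-3.4,4,0,0],[0.9,-3.4,4,0,0],[0.9,-3.4,4,0,0],[0.9,0,0,-3,0],[0.9,0,0,0,0],[0.9,0,0,0,0]],
])

```text
time_s: 7.78
tcp_pos: [0.402, 0.1858, 0.1363]
eef_rot: [180.0, -0.0, -13.2]
contact_force: [0.2, -0.1, 1.2]
gripper_width: 0.0829
gripper_force: 0.0
```

Emit:
jog_arm([
  [[0.9,0.1,-0.35,-2,0],[0.9,0,0,-2,0],[0.9,0,0,-2,0],[0.9,0,0,-1.5,0],[0.9,0,0,-0.8,0],[0.9,0,0,-0.5,0],[0.9,0,0,0,0]],
])

```text
time_s: 8.65
tcp_pos: [0.4032, 0.182, 0.0477]
eef_rot: [-180.0, -0.0, -13.2]
contact_force: [0.0, -0.0, 0.3]
gripper_width: 0.0835
gripper_force: 0.0
```

Emit:
jog_arm([
  [[0.5,0,0,0,0],[0.2,0,0,0,0],[0.1,0,0,0,0],[0.05,0,0,0,0],[-0.1,0,0,0,0],[-0.2,0,0,0,0],[-0.2,0,0,0,0]],
])

```text
time_s: 9.52
tcp_pos: [0.403, 0.182, 0.0476]
eef_rot: [-180.0, -0.0, -13.2]
contact_force: [-0.9, 0.1, 1.5]
gripper_width: 0.042
gripper_force: 40.0
```

Emit:
jog_arm([
  [[-0.2,0,0,0.5,0],[-0.2,0,0,1,0],[-0.2,0,0,2,0],[-0.2,0,0,3,0],[-0.2,0,0,3,0],[-0.2,0,-1,0,0],[-0.2,0,0,0,0]],
])

```text
time_s: 10.4
tcp_pos: [0.4024, 0.1712, 0.1425]
eef_rot: [-180.0, 0.0, -13.3]
contact_force: [0.4, -0.1, -1.8]
gripper_width: 0.0418
gripper_force: 40.0
```

```bash
python3 - <<'E'
from h import *
n="scene";im=r.capture(n);cv2.imwrite("pics/scene4.png",im)
z=r.get_state()["tcp_pos"][2]
for c in plate(im)[:5]: print(n,cv2.minAreaRect(c),rect(c,n,z))
cv2.imwrite("pics/c4.png",cv2.resize(im[80:320,260:500],None,fx=2.4,fy=2.4,interpolation=3))
E
```

```text
scene ((246.78378295898438, 383.79730224609375), (225.39100646972656, 67.07479095458984), 9.462321281433105) (array([ 0.92965749, -0.06326815]), np.float64(89.6747704080067), [np.float64(0.12129377222047827), np.float64(0.3893488604382643)])
scene ((398.7585754394531, 203.10342407226562), (20.055095672607422, 40.48158264160156), 21.801406860351562) (array([0.44065704, 0.16109095]), np.float64(-10.418298920515408), [np.float64(0.1434474406189426), np.float64(0.04963545962325439)])
scene ((532.9483032226562, 280.1206970214844), (83.74859619140625, 8.356289863586426), 68.19859313964844) (array([0.61871062, 0.42891232]), np.float64(8.219278322917038), [np.float64(0.02152840445465709), np.float64(0.19811820616520162)])
scene ((422.58624267578125, 312.465576171875), (33.991729736328125, 11.48508358001709), 11.888657569885254) (array([0.74208484, 0.21820107]), np.float64(85.24438785012089), [np.float64(0.02637960960190654), np.float64(0.060961068992146566)])
scene ((360.0, 294.5), (13.0, 16.0), 90.0) (array([0.72155093, 0.10137677]), np.float64(5.474576820083899), [np.float64(0.030581993435072872), np.float64(0.03082161402777457)])
```

View pics/c4.png

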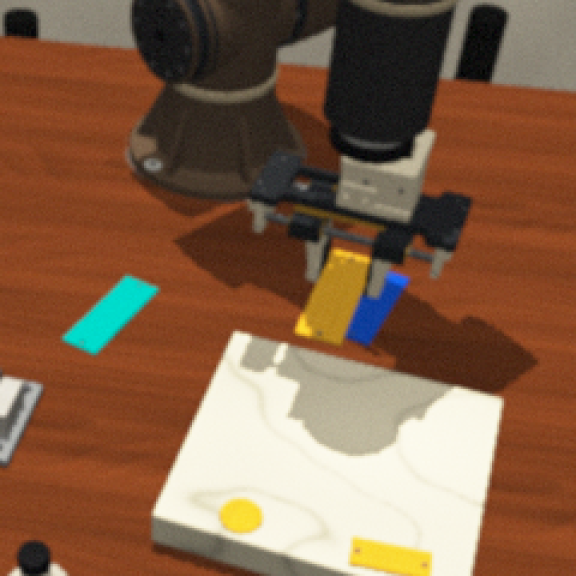

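The plate is held securely between the fingers, at crop (335,295), with at most a slight droop at the far end. I'll carry it over to the vice.

Emit:
jog_arm([
  [[-0.2,1.1,-3.7,0,0.02],[-0.2,1.1,-5,0,0.02],[-0.2,1.1,-5,0,0.02],[-0.2,1.1,-5,0,0.02],[-0.2,1.1,-5,0,0.02],[-0.2,1.1,-5,0,0.02],[-0.2,1.2,-5,0,0.02],[-0.2,1.1,-3.7,0,0]],
])

```text
time_s: 11.45
tcp_pos: [0.4916, -0.204, 0.1413]
eef_rot: [180.0, 0.1, -5.3]
contact_force: [0.6, 0.7, -1.2]
gripper_width: 0.042
gripper_force: 40.0
```

Emit:
jog_arm([
  [[-0.2,0,0,-1,0],[-0.2,0,0,-2,0],[-0.2,0,0,-1,0],[-0.2,0,0,0,0],[-0.2,0,0,0,0]],
])

```text
time_s: 12.08
tcp_pos: [0.4923, -0.2017, 0.103]
eef_rot: [180.0, -0.0, -5.2]
contact_force: [0.6, 0.7, -1.0]
gripper_width: 0.0422
gripper_force: 40.0
```

```bash
python3 - <<'E'
from h import *
z=r.get_state()["tcp_pos"][2]
for n in("top","scene"):
    im=r.capture(n);cv2.imwrite(f"pics/{n}5.png",im)
    for c in plate(im)[:5]: print(n,cv2.minAreaRect(c),rect(c,n,z))
a=cv2.imread("pics/top5.png")[190:310,350:480];b=cv2.imread("pics/scene5.png")[160:280,170:310]
cv2.imwrite("pics/c5.png",cv2.resize(np.hstack([a,b]),None,fx=2.9,fy=2.9,interpolation=3))
E
```

```text
top ((219.5586395263672, 184.7965545654297), (28.650693893432617, 10.962004661560059), 4.763641834259033) (array([0.65755283, 0.22303924]), np.float64(84.92458297864286), [np.float64(0.02387294860237612), np.float64(0.061468635001446364)])
top ((279.0, 194.5), (13.0, 14.0), 90.0) (array([0.63593058, 0.09573863]), np.float64(89.77397740686663), [np.float64(0.029955299212413432), np.float64(0.028249927758165032)])
scene ((247.02398681640625, 383.3680114746094), (225.21676635742188, 65.4720687866211), 10.304847717285156) (array([ 0.91022357, -0.07335971]), np.float64(88.76818029514438), [np.float64(0.12553032890357016), np.float64(0.4119717063721835)])
scene ((234.84410095214844, 223.99269104003906), (18.217926025390625, 45.37031173706055), 29.248823165893555) (array([ 0.53715333, -0.20410362]), np.float64(-3.565391354862767), [np.float64(0.1390711255795391), np.float64(0.05259602372950835)])
scene ((532.347412109375, 280.6510314941406), (83.17285919189453, 9.755189895629883), 68.49856567382812) (array([0.58394645, 0.44600358]), np.float64(7.95418511606241), [np.float64(0.0264499803487053), np.float64(0.2082770484819534)])
scene ((422.5809326171875, 312.4907531738281), (33.991729736328125, 11.53658676147461), 11.888657569885254) (array([0.71268526, 0.22456926]), np.float64(85.24438714501007), [np.float64(0.028018341721813507), np.float64(0.0644649883341499)])
scene ((359.5, 294.5), (13.0, 17.0), 90.0) (array([0.69108928, 0.10005801]), np.float64(-79.68022222006549), [np.float64(0.03435979176911906), np.float64(0.03259317654915754)])
```

View pics/c5.png

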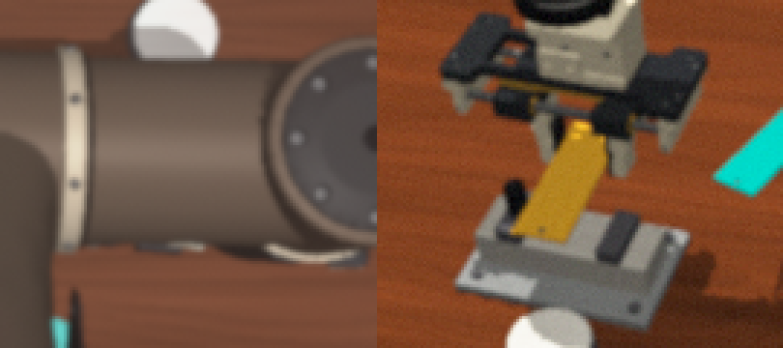

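The plate is held above the bed between the jaws (scene crop, around (560,190)), with a slight droop towards the far end. I'll correct by a few mm and lower slowly.

Emit:
jog_arm([
  [[-0.2,-0.4,-0.1,-1,0],[-0.2,0,0,-1.5,0],[-0.2,0,0,-1,0],[-0.2,0,0,-0.6,0],[-0.2,0,0,-0.4,0],[-0.2,0,0,-0.3,0],[-0.2,0,0,0,0]],
])

```text
time_s: 13.05
tcp_pos: [0.488, -0.203, 0.0545]
eef_rot: [180.0, -0.0, -5.2]
contact_force: [-0.4, -0.8, -1.4]
gripper_width: 0.0422
gripper_force: 40.0
```

Emit:
jog_arm([
  [[-0.2,0,0,-0.2,0],[-0.2,0,0,-0.2,0],[-0.2,0,0,-0.2,0],[-0.2,0,0,0,0]],
])

```text
time_s: 13.55
tcp_pos: [0.4879, -0.203, 0.0484]
eef_rot: [180.0, 0.0, -5.2]
contact_force: [-0.2, -0.7, -0.4]
gripper_width: 0.0425
gripper_force: 40.0
```

Emit:
jog_arm([
  [[-0.2,0,0,-0.2,0],[-0.2,0,0,-0.15,0],[-0.2,0,0,-0.1,0],[-0.2,0,0,0,0]],
])

```text
time_s: 14.05
tcp_pos: [0.4879, -0.203, 0.044]
eef_rot: [180.0, 0.0, -5.2]
contact_force: [-0.7, 0.8, -1.1]
gripper_width: 0.0421
gripper_force: 40.0
```

```bash
python3 - <<'E'
from h import *
n="scene";im=r.capture(n);cv2.imwrite(f"pics/{n}6.png",im)
for c in plate(im)[:3]: print(n,cv2.minAreaRect(c),rect(c,n,.0425))
cv2.imwrite("pics/c6.png",cv2.resize(im[170:290,180:320],None,fx=4.5,fy=4.5,interpolation=3))
E
```

```text
scene ((246.78378295898438, 383.79730224609375), (225.39100646972656, 67.07479095458984), 9.462321281433105) (array([ 0.88215179, -0.08819508]), np.float64(89.67477040800668), [np.float64(0.13902517886538834), np.float64(0.4462660693334924)])
scene ((237.6000213623047, 239.80003356933594), (17.8885440826416, 43.826934814453125), 26.56505012512207) (array([ 0.52926973, -0.20733719]), np.float64(-2.2656413775495734), [np.float64(0.13806910916513024), np.float64(0.052080942413563654)])
scene ((532.6206665039062, 280.5517272949219), (83.1915054321289, 9.284765243530273), 68.19859313964844) (array([0.5273129 , 0.47503511]), np.float64(8.219344440509289), [np.float64(0.02735906605874721), np.float64(0.22531672421350782)])
```

View pics/c6.png

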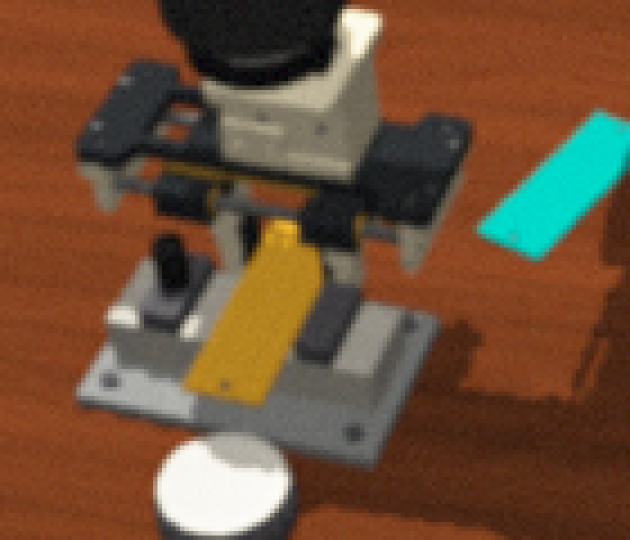

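The plate is between the jaws just above the bed (crop (255,320)), clear of the knob (170,260) and the fixed jaw (330,325). I'll lower until it touches.

Emit:
jog_arm([
  [[-0.2,0,0,-0.1,0],[-0.2,0,0,-0.1,0],[-0.2,0,0,0,0]],
])

```text
time_s: 14.48
tcp_pos: [0.4881, -0.203, 0.0423]
eef_rot: [180.0, -0.0, -5.2]
contact_force: [-1.4, 1.0, 2.7]
gripper_width: 0.0424
gripper_force: 40.0
```

Contact. One small step more, then I release gently.

Emit:
jog_arm([
  [[-0.2,0,0,-0.08,0],[-0.2,0,0,0,0],[0.0,0,0,0,0],[0.1,0,0,0,0],[0.25,0,0,0,0],[0.35,0,0,0,0],[0.35,0,0,0,0],[0.35,0,0,0,0]],
], force=15)

```text
time_s: 15.48
tcp_pos: [0.4879, -0.203, 0.0412]
eef_rot: [-180.0, 0.0, -5.2]
contact_force: [0.5, -0.2, -0.3]
gripper_width: 0.0589
gripper_force: 0.0
```

Emit:
jog_arm([
  [[0.35,0,0,0.5,0],[0.35,0,0,1,0],[0.35,0,0,3,0],[0.35,-1,0,5,0],[0.35,-3,4,3,0],[0.35,-3,5,0,0],[0.35,0,5,0,0],[0.35,0,0,0,0]],
])

```text
time_s: 16.48
tcp_pos: [0.4182, -0.0605, 0.1677]
eef_rot: [-179.9, -0.2, -4.9]
contact_force: [-0.2, -0.0, 1.4]
gripper_width: 0.0592
gripper_force: 0.0
```

```bash
python3 - <<'E'
from h import *
for n in("top","scene"):
    im=r.capture(n);cv2.imwrite(f"pics/{n}7.png",im)
    for c in plate(im)[:4]: print(n,cv2.minAreaRect(c),rect(c,n,.0425))
a=cv2.imread("pics/top7.png")[190:310,350:480];b=cv2.imread("pics/scene7.png")[160:280,170:310]
cv2.imwrite("pics/c7.png",cv2.resize(np.hstack([a,b]),None,fx=2.9,fy=2.9,interpolation=3))
E
```

```text
top ((416.3091735839844, 247.5624237060547), (20.100767135620117, 58.92443084716797), 1.5481576919555664) (array([ 0.5270078 , -0.20622997]), np.float64(-2.8586500659971796), [np.float64(0.13218500278811451), np.float64(0.04514969241751153)])
top ((219.5133056640625, 184.8009033203125), (28.8027286529541, 11.241710662841797), 3.814074993133545) (array([0.67096659, 0.23488619]), np.float64(85.89066155403137), [np.float64(0.02582573043967129), np.float64(0.06513988368436031)])
top ((279.0, 194.5), (13.0, 14.0), 90.0) (array([0.64817428, 0.10054349]), np.float64(89.77397740686678), [np.float64(0.031588708709151786), np.float64(0.029790346365075118)])
scene ((246.79730224609375, 383.71624755859375), (225.39100646972656, 66.91038513183594), 9.462321281433105) (array([ 0.88200986, -0.08821451]), np.float64(89.67477272610124), [np.float64(0.1387206173388427), np.float64(0.44626604025966327)])
scene ((238.10003662109375, 238.80003356933594), (18.782970428466797, 46.0629997253418), 26.56505012512207) (array([ 0.52546452, -0.20715164]), np.float64(-2.2233926351149846), [np.float64(0.14588534209532525), np.float64(0.05498545333415302)])
scene ((532.5048217773438, 280.5890197753906), (83.17285919189453, 9.416860580444336), 68.49856567382812) (array([0.52743387, 0.4747962 ]), np.float64(7.954190398538631), [np.float64(0.02768227781586714), np.float64(0.22574854975632883)])
scene ((422.6021728515625, 312.38995361328125), (33.991729736328125, 11.742597579956055), 11.888657569885254) (array([0.66695127, 0.2344525 ]), np.float64(85.23889586717034), [np.float64(0.03092299921659299), np.float64(0.06989911115348786)])
```

View pics/c7.png

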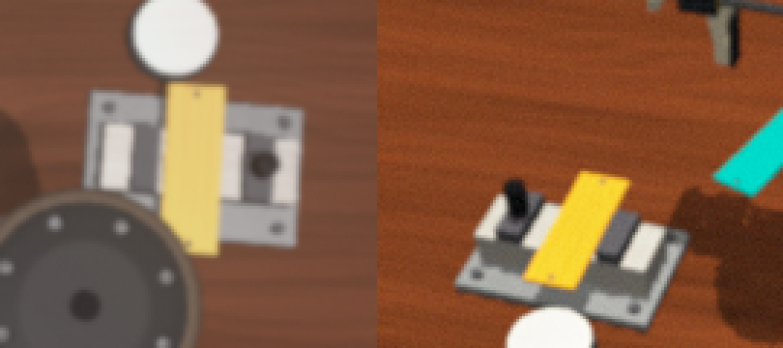

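The plate lies flat on the bed between the jaws: top crop (195,170), and its far end sits close to tin_a without touching. I'll now pinch the knob, at top crop (264,163).

Emit:
jog_arm([
  [[0.35,2.7,-4.8,0,0],[0.35,2.7,-4.8,0,0],[0.35,2.7,-4.8,0,0],[0.35,2.6,-4.8,0,0],[0.35,0,0,-2,0],[0.35,0,0,0,0],[0.35,0,0,0,0]],
])

```text
time_s: 17.45
tcp_pos: [0.5246, -0.2556, 0.1467]
eef_rot: [180.0, 0.0, -5.2]
contact_force: [0.6, -0.5, 0.8]
gripper_width: 0.0589
gripper_force: 0.0
```

Emit:
jog_arm([
  [[0.35,0,0.2,-2,0],[0.35,0,0,-2,0],[0.35,0,0,-1.5,0],[0.35,0,0,-0.8,0],[0.35,0,0,-0.5,0],[0.35,0,0,0,0]],
])

```text
time_s: 18.2
tcp_pos: [0.5251, -0.253, 0.0783]
eef_rot: [180.0, 0.0, -5.2]
contact_force: [-0.2, 0.6, -0.2]
gripper_width: 0.0593
gripper_force: 0.0
```

Emit:
jog_arm([
  [[0.1,0,0,0,0],[-0.2,0,0,0,0],[-0.4,0,0,0,0],[-0.6,0,0,0,0],[-0.7,0,0,0,0],[-0.7,0,0,0,0],[-0.7,0,0,0,0]],
])

```text
time_s: 19.08
tcp_pos: [0.525, -0.2532, 0.0784]
eef_rot: [180.0, -0.0, -5.2]
contact_force: [0.3, -2.6, 1.0]
gripper_width: 0.0176
gripper_force: 15.0
```

Emit:
jog_arm([
  [[-0.7,0.03,0.3,0,0],[-0.7,0.03,0.3,0,0],[-0.7,0.03,0.3,0,0],[-0.7,0.03,0.3,0,0],[-0.7,0.03,0.3,0,0],[-0.7,0.03,0.3,0,0],[-0.7,0,0,0,0]],
])

```text
time_s: 19.95
tcp_pos: [0.5268, -0.2346, 0.0783]
eef_rot: [-180.0, -0.0, -5.2]
contact_force: [-0.4, -0.1, 3.8]
gripper_width: 0.0175
gripper_force: 15.0
```

Emit:
jog_arm([
  [[-0.7,0.01,0.1,0,0],[-0.7,0.01,0.1,0,0],[-0.7,0,0,0,0]],
])

```text
time_s: 20.32
tcp_pos: [0.5269, -0.2337, 0.0783]
eef_rot: [180.0, 0.0, -5.2]
contact_force: [-0.7, -7.1, 2.5]
gripper_width: 0.0173
gripper_force: 15.0
```

Emit:
jog_arm([
  [[-0.7,0.01,0.15,0,0],[-0.7,0.01,0.15,0,0],[-0.7,0,0,0,0],[-0.7,0,0,0,0]],
], force=40)

```text
time_s: 20.82
tcp_pos: [0.5269, -0.2333, 0.0784]
eef_rot: [179.8, 0.0, -5.2]
contact_force: [-1.0, -23.7, -2.8]
gripper_width: 0.0167
gripper_force: 40.0
```

There is a firm stop at about 24 N. I'll release and check.

Emit:
jog_arm([
  [[-0.7,0,-0.15,0,0],[-0.5,0,0,0,0],[-0.2,0,0,0,0],[0.1,0,0,0,0],[0.1,0,0,1,0],[0.1,0,0,3,0],[0.1,-2,2,4,0],[0.1,-4,4,3,0]],
], force=15)

```text
time_s: 21.82
tcp_pos: [0.469, -0.1723, 0.1894]
eef_rot: [180.0, -0.1, -5.3]
contact_force: [-0.9, 1.3, 0.2]
gripper_width: 0.0482
gripper_force: 0.0
```

Emit:
jog_arm([
  [[0.1,-2,5,0,0],[0.1,0,5,0,0],[0.1,0,5,0,0],[0.1,0,0,0,0]],
])

```text
time_s: 22.32
tcp_pos: [0.4484, -0.0196, 0.1886]
eef_rot: [-179.9, -0.1, -4.9]
contact_force: [0.1, -0.2, 0.3]
gripper_width: 0.0482
gripper_force: 0.0
```

```bash
python3 - <<'E'
from h import *
for n in("top","scene"):
    im=r.capture(n);cv2.imwrite(f"pics/{n}8.png",im)
    for c in plate(im)[:3]: print(n,cv2.minAreaRect(c),rect(c,n,.0425))
a=cv2.imread("pics/top8.png")[190:310,350:480];b=cv2.imread("pics/scene8.png")[160:280,170:310]
cv2.imwrite("pics/c8.png",cv2.resize(np.hstack([a,b]),None,fx=2.9,fy=2.9,interpolation=3))
E
```

```text
top ((413.1828918457031, 247.57394409179688), (21.146242141723633, 59.009857177734375), 3.5763344764709473) (array([ 0.52701411, -0.19926163]), np.float64(-4.829352360177388), [np.float64(0.13246938543852785), np.float64(0.04746303803919738)])
top ((219.54998779296875, 184.84999084472656), (28.684492111206055, 11.120992660522461), 4.398705005645752) (array([0.67085311, 0.23480238]), np.float64(85.29574393361962), [np.float64(0.025542565466488767), np.float64(0.06488709567428816)])
top ((279.0, 194.5), (13.0, 14.0), 90.0) (array([0.64817428, 0.10054349]), np.float64(89.77397740686678), [np.float64(0.031588708709151786), np.float64(0.029790346365075118)])
scene ((246.78378295898438, 383.79730224609375), (225.39100646972656, 67.07479095458984), 9.462321281433105) (array([ 0.88215179, -0.08819508]), np.float64(89.67477040800668), [np.float64(0.13902517886538834), np.float64(0.4462660693334924)])
scene ((240.2046661376953, 239.1063995361328), (18.773508071899414, 46.774070739746094), 27.474430084228516) (array([ 0.52548547, -0.20182598]), np.float64(-3.1780271846114356), [np.float64(0.14742081234800114), np.float64(0.05520071834696792)])
scene ((532.689697265625, 280.22412109375), (83.74859619140625, 8.913376808166504), 68.19859313964844) (array([0.52616847, 0.47531599]), np.float64(8.21927792532828), [np.float64(0.026308210110500434), np.float64(0.22708026109068913)])
```

View pics/c8.png

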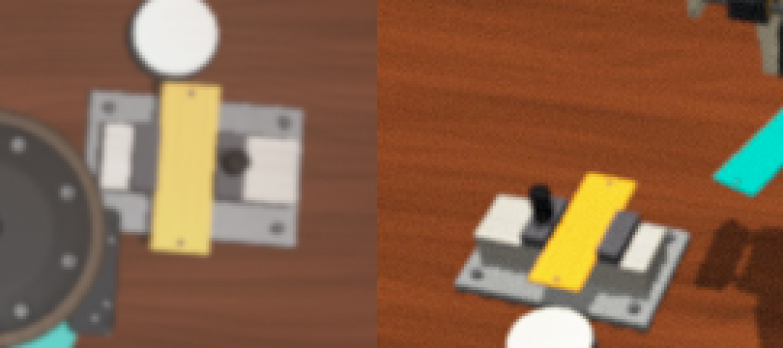

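The plate is square against the fixed jaw (top crop (187,168), yaw about -4.8°, vice y about +11 mm), and the movable jaw is up against it. My small back-off may have eased the jaw slightly, so I'll re-seat it and release without retracting.

Emit:
jog_arm([
  [[0.1,2,-5,0,0],[0.1,2,-5.4,0,0],[0.1,2,-5.5,0,0],[0.1,1.8,-5.4,0,0],[0.1,0,0,-4,0],[0.1,0,0,-2,0],[0.1,0,0,0,0]],
])

```text
time_s: 23.3
tcp_pos: [0.5243, -0.2368, 0.1258]
eef_rot: [-180.0, 0.2, -5.3]
contact_force: [0.8, -0.0, 1.1]
gripper_width: 0.0483
gripper_force: 0.0
```

Emit:
jog_arm([
  [[0.1,0.25,0.2,-2.5,0],[0.1,0,0,-1.5,0],[0.1,0,0,-0.7,0],[0.1,0,0,0,0],[-0.2,0,0,0,0],[-0.5,0,0,0,0],[-0.7,0,0,0,0],[-0.7,0,0,0,0]],
])

```text
time_s: 24.3
tcp_pos: [0.5287, -0.234, 0.0808]
eef_rot: [180.0, -0.0, -5.2]
contact_force: [-0.7, -3.1, -0.4]
gripper_width: 0.0175
gripper_force: 15.0
```

Emit:
jog_arm([
  [[-0.7,0.01,0.1,0,0],[-0.7,0.01,0.1,0,0],[-0.7,0,0,0,0]],
])

```text
time_s: 24.68
tcp_pos: [0.5288, -0.2336, 0.0809]
eef_rot: [179.8, -0.0, -5.2]
contact_force: [-0.2, -15.1, -2.2]
gripper_width: 0.0175
gripper_force: 15.0
```

Emit:
jog_arm([
  [[-0.5,0,0,0,0],[-0.2,0,0,0,0],[0.0,0,0,0,0],[0.0,0,0,1,0],[0.0,0,0,3,0],[0.0,0,0,4,0],[0.0,0,0,4,0],[0.0,0,0,0,0]],
])

```text
time_s: 25.68
tcp_pos: [0.5309, -0.2317, 0.205]
eef_rot: [180.0, -0.4, -5.2]
contact_force: [-0.4, 0.5, 0.9]
gripper_width: 0.0439
gripper_force: 0.0
```

Emit:
jog_arm([
  [[0.0,-4,4,0,0],[0.0,-4,5,0,0],[0.0,-2,5,0,0],[0.0,0,5,0,0],[0.0,0,0,0,0]],
])

```text
time_s: 26.3
tcp_pos: [0.4296, -0.04, 0.2011]
eef_rot: [-179.9, -0.1, -4.9]
contact_force: [-0.0, -0.3, 0.2]
gripper_width: 0.044
gripper_force: 0.0
```

```bash
python3 - <<'E'
from h import *
n="top";im=r.capture(n)
print(rect(plate(im)[0],n,.0425))
def knob(im):
    g=cv2.cvtColor(im,cv2.COLOR_BGR2GRAY)[236:258,422:452].astype(float);w=np.clip(65-g,0,None)
    y,x=np.mgrid[236:258,422:452];return at("top",(x*w).sum()/w.sum(),(y*w).sum()/w.sum(),.08)
a,b=knob(cv2.imread("pics/top7.png")),knob(im);print(a,b,np.linalg.norm(a-b))
E
```

```text
(array([ 0.52696739, -0.19995569]), np.float64(-4.837095400622886), [np.float64(0.13246939515306785), np.float64(0.04606283858478323)])
[ 0.52479901 -0.2480919   0.08      ] [ 0.52674203 -0.2258722   0.08      ] 0.022304496393783672
```

The knob has travelled 22.3 mm and the plate is aligned, so I'm handing in.

```bash
python3 -c "
from plant import r
print(r.close_job())"
```

```text
the job is handed in; nothing more can be done
None
```

I handed the job in at about 26 s: the nameplate lies flat on the vice bed against the fixed jaw, with the movable jaw slid about 22 mm up to it; no verdict came back.

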